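# Set out mortar specimens for testing

### The job

The three short mortar specimens stand on each other's steel plates: put each, the same way up as now, in the middle of the plate of its own shape - cube on the square plate, cylinder on the round one, short block on the oblong one - with cube and block lined up with their plates' edges. First lay the long beam that is lying on the cork mat squarely across both rollers of the bending rig, centred, and leave it there; then use the freed mat as the parking spot for one specimen while you change the other places over. Set everything down gently instead of dropping it, and do not knock or shift the glass flask.

Things in the scene. Friction and masses are not known exactly. Their poses are not given: they have to be found in the camera images.
- cube: grey mortar cube, 50 x 50 x 50 mm, about 0.28 kg, flat on a steel plate at the start. Origin: centre of its underside; z up. x and y are normal to its side faces.
- cylinder: grey mortar cylinder standing upright, 50 mm diameter, 80 mm high, about 0.35 kg, on a steel plate at the start. Origin: centre of its underside; z up. z is its axis.
- block: grey short mortar block, 80 mm long (x), 40 mm wide (y), 40 mm high, about 0.28 kg, flat on a steel plate at the start. Origin: centre of its underside; z up. 
- beam: grey long mortar beam, 160 mm long (x), 40 mm wide (y), 40 mm high, about 0.55 kg, flat and roughly lengthwise on the cork mat at the start. Origin: centre of its underside; z up. 
- plate_square: fixed square dark steel plate, 90 x 90 mm, 10 mm thick, no rim. Origin: centre of its underside, on the bench; z up, top at z = 10 mm; x and y are normal to its edges.
- plate_round: fixed round dark steel plate, 92 mm diameter, 10 mm thick, no rim. Origin: centre of its underside, on the bench; z up, top at z = 10 mm.
- plate_oblong: fixed oblong dark steel plate, 125 mm (x) by 75 mm (y), 10 mm thick, no rim. Origin: centre of its underside, on the bench; z up, top at z = 10 mm.
- mat: fixed cork mat, 190 mm (x) by 90 mm (y), 4 mm thick. Origin: centre of its underside, on the bench; z up, top at z = 4 mm.
- rig: fixed bending rig: blue base 160 mm (x) by 70 mm (y) and 14 mm high, carrying two steel rollers of 16 mm diameter and 66 mm length that lie along y at x = -50 and x = +50 mm; the tops of the rollers are 50 mm above the bench and open above. The beam goes across both, along x, its underside at z = 50 mm. Origin: centre of its underside, on the bench, midway between the rollers; z up.
- flask: conical glass flask, loose, 72 mm diameter at the foot, narrowing to a 34 mm rim, 120 mm high, 0.2 kg, standing among the work; leave it alone. Origin: centre of its underside; z up. 
There are look-alikes about, which are no part of the job. Leave any purple look-alike of the plate_oblong alone.

How it is judged:
On the way, in this order (a step that is already met when the one before it is completed fails the run):
1. the beam lies released across both rollers of the rig (horizontal distance between beam and rig below 0.015 m and z of beam in the frame of rig between 0.044 and 0.056 m and angle between the x axis of beam and the x axis of rig, either way round below 0.2 rad and angle between beam's own z axis and vertical below 0.1 rad and linear speed of beam below 0.02 m/s and contact force between the fingers and beam below 0.5 N), for 0.2 s.
2. one of the three short specimens is parked, same way up as at the start and released, on the cork mat (((x of cube in the frame of mat between -0.095 and 0.095 m and y of cube in the frame of mat between -0.045 and 0.045 m and z of cube in the frame of mat between -0.002 and 0.01 m and angle between cube's own z axis and vertical below 0.1 rad and linear speed of cube below 0.02 m/s and contact force between the fingers and cube below 0.5 N) or (x of cylinder in the frame of mat between -0.095 and 0.095 m and y of cylinder in the frame of mat between -0.045 and 0.045 m and z of cylinder in the frame of mat between -0.002 and 0.01 m and angle between cylinder's own z axis and vertical below 0.1 rad and linear speed of cylinder below 0.02 m/s and contact force between the fingers and cylinder below 0.5 N) or (x of block in the frame of mat between -0.095 and 0.095 m and y of block in the frame of mat between -0.045 and 0.045 m and z of block in the frame of mat between -0.002 and 0.01 m and angle between block's own z axis and vertical below 0.1 rad and linear speed of block below 0.02 m/s and contact force between the fingers and block below 0.5 N))), for 0.2 s.
At the end, for the whole second after the job is handed in: Cube on the square, cylinder on the round, block on the oblong plate: same way up as at the start, within 15 mm of the middle, cube and block within 15 degrees of the plate's edges; the beam on both rollers, within 15 mm of the rig's middle and 11 degrees of its length; all released and at rest (all of step 1 and horizontal distance between cube and plate_square below 0.015 m and z of cube in the frame of plate_square between 0.005 and 0.015 m and angle between each of cube, cylinder, block's own z axis and vertical below 0.1 rad and linear speed of each of cube, cylinder, block below 0.02 m/s and contact force between the fingers and cube below 0.5 N and (angle between the x axis of cube and the x axis of plate_square, either way round below 0.26 rad or angle between the x axis of cube and the y axis of plate_square, either way round below 0.26 rad) and horizontal distance between cylinder and plate_round below 0.015 m and z of cylinder in the frame of plate_round between 0.005 and 0.015 m and contact force between the fingers and cylinder below 0.5 N and horizontal distance between block and plate_oblong below 0.015 m and z of block in the frame of plate_oblong between 0.005 and 0.015 m and contact force between the fingers and block below 0.5 N and angle between the x axis of block and the x axis of plate_oblong, either way round below 0.26 rad); the robot touches nothing.
It fails at once if the flask is shifted by more than 20 mm or tipped (distance of flask from where it was at the start of the episode above 0.02 m or angle between flask's own z axis and vertical above 0.3 rad).
It fails at once if a specimen is dropped: it moves freely, out of the fingers, faster than 0.5 m/s (a fall of some 13 mm) ((linear speed of cube above 0.5 m/s and contact force between the fingers and cube below 0.5 N) or (linear speed of cylinder above 0.5 m/s and contact force between the fingers and cylinder below 0.5 N) or (linear speed of block above 0.5 m/s and contact force between the fingers and block below 0.5 N) or (linear speed of beam above 0.5 m/s and contact force between the fingers and beam below 0.5 N)).
It also fails if it takes over 128 s, if anything falls off the work surface, if the arm or the gripper's body presses on something with over 40 N, if the wrist force passes 120 N, or if a joint passes its speed limit or range.

### The arm

A 7-joint arm with a two-finger parallel gripper is mounted at the origin on the work surface. World frame = base frame: x ahead of the robot, y to its left, z up, the work surface at z = 0. Lengths are in m, angles in rad, forces in N, time in s.
With the tool pointing down it reaches from about 0.4 to 0.85 m from the base axis. Payload 4.4 kg.
Tool frame: the origin (TCP) lies at the very end of the fingers, on their centre line; the grasp point (between the pads) lies 19 mm behind it; z points along the fingers, y is the line along which they close (so a half turn about z gives the same grasp; the last joint's range is limited). The gripper opens to 94 mm and grips with 3 to 60 N. Pads are 16 mm wide; open, the fingers measure 119 mm over their backs; the gripper's body (75 mm by 177 mm) begins 78 mm behind the grasp point.
Start: joints at [1.25, 0.628, 0.038, 1.517, -0.027, 0.996, -0.02], TCP at [0.164, -0.629, 0.205] pointing down, gripper open.
Joint ranges: [-3.06, 3.06], [-0.37, 2.12], [-1.25, 1.32], [0.18, 2.47], [-1.1, 4.24], [0.23, 1.98], [-2.94, 2.94]. Speed limits (rad/s): [2.57, 2.57, 3.14, 3.14, 3.14, 3.14, 3.14].

### API

Orientations are given as a unit quaternion [x, y, z, w].
In Python, from rig import r, read_camera gives the robot as it stands.
- The arm moves only by the tool drive_tool, never from a script. Its argument "deltas" is a list of rows, each a list of 3 entries, a list of its own where there are three numbers: the shift along the tool's x, y, z in m, then the turn, a rotation vector about the tool's x, y, z in rad, then the closure, from 0 (fully open) to 1 (shut). In form: [[[dx, dy, dz], [rx, ry, rz], jaw], ...]. A call has 1 to 12 rows; each row shifts and turns the commanded pose from where the row before left it, along the tool's axes as they then stand; what a row does not reach is not made up. A row lasts 1/8 s, in which the tool goes at most 62.5 mm and 10.7 degrees, less where a joint would pass 70% of its speed; a pose out of reach is approached as far as the arm can. A call with a gripper value outside its range is refused whole. The fingers move at their own pace and stop on an object; "newtons" is the grip in N (left out, the last holds). Time passes only in rows, so rows that do not move let the fingers close. It gives the time, the measured TCP pose, the force, the opening and the grip force at its end, in the units of the state.
- r.read_state(): the state, without advancing time (a new reading comes with each control period).
- read_camera(name): name is "scene" or "side" or "wrist"; returns a dict with "frame" (384x512x3 uint8, red, green, blue), "range_z" (384x512 float32, m along the optical axis (not along the pixel's ray), 0 where there is no reading), "mtx" (3x3 intrinsics, pixels), "extrinsics" (4x4, takes a point from world to camera coordinates); the wrist camera has in their place "tool_from_camera" (4x4, takes a point from camera to tool coordinates, whose origin is the TCP and whose axes are the flange's). Camera axes: x right, y up, looking along -z (the intrinsics and any distortion apply to the point x, -y, -z); pixel columns grow to the right and rows downward; lengths in m; the calibration is good to about 2 mm. A picture is of the moment at which its call begins: read the wrist's pose just before it.
- r.job_done(): hands the job in; it is judged then, once.
The state is a dict: "time_s": time; "joint_positions": joint angles; "joint_velocities": joint speeds; "joint_torque": joint torques, N m; "position": TCP position; "ee_rot": TCP orientation; "ft_force": force on the tool from outside, world axes, zero at the start; "moment": the same for the moment, N m; "width": finger opening in m; "gripper_force": force on a finger pad.
Only numpy, scipy, OpenCV 4.12 (cv2) and the standard library are available. Lean on these libraries where they do the work, as an engineer would, in place of code of your own. Each camera call takes 0.05 s, during which the arm holds its last target. There are 200 camera calls.

## Working session

There is one attempt and no reset: what is moved stays moved. The work goes in short steps, Python scripts to look and compute and a tool call to move; the robot and the scene stay as the last step left them, time stands still between calls to the robot, and variables do not carry over. Pictures are saved under pics/ and viewed, at most 14 in all, crops included, and the job is handed in when it is done.

Besides the shell and the picture viewer there is one more tool, called by a JSON object that holds its "method" and its "body", one argument or row to a line. drive_tool: Moves the arm, as the interface text tells. Its arguments: {"type":"object","properties":{"deltas":{"type":"array"},"newtons":{"type":"number"}},"required":["deltas"]}

```bash
ls; mkdir -p pics
python3 - <<'E'
from rig import r, read_camera
import cv2,numpy as np
s=r.read_state(); print(s)
for n in ("scene","side"):
    c=read_camera(n); cv2.imwrite(f"pics/{n}0.png",c["frame"][:,:,::-1]); np.savez(f"{n}0.npz",**c)
    print(n,c["mtx"],c["extrinsics"],[k for k in c])
E
```

```text
pics
{'time_s': 0.0, 'joint_positions': array([ 1.25021422,  0.62932154,  0.03845763,  1.51837739, -0.02698636,
        0.99625347, -0.01998377]), 'joint_velocities': array([-5.85310433e-05, -3.55332469e-04,  1.91397467e-03, -8.75477803e-05,
       -1.16504371e-03,  2.99491344e-04, -4.23184392e-04]), 'joint_torque': array([-4.30191139e-04, -5.49733043e+01,  1.14324935e+00, -1.86637187e+01,
       -5.21815626e-02,  2.37478752e-02,  1.57836189e-04]), 'position': array([ 0.16367057, -0.62837482,  0.20456733]), 'ee_rot': array([ 9.91895623e-01,  1.27052058e-01, -1.38550475e-04, -9.10175054e-04]), 'ft_force': array([0.27347564, 1.05617773, 0.24277099]), 'moment': array([-0.00560023,  0.03465212, -0.02917514]), 'gripper_force': 0.0, 'width': 0.0941706880342933}
scene [[459.66025975   0.         249.55564184]
 [  0.         459.66025975 195.00787779]
 [  0.           0.           1.        ]] [[ 0.62885764  0.77748259  0.00767433 -0.2978185 ]
 [-0.52416196  0.41663077  0.74274696  0.20015554]
 [ 0.57427547 -0.47110469  0.66952824 -1.23977976]
 [ 0.          0.          0.          1.        ]] ['frame', 'range_z', 'mtx', 'extrinsics']
side [[377.60909673   0.         256.20641145]
 [  0.         377.60909673 191.39890908]
 [  0.           0.           1.        ]] [[-0.78350263 -0.62118271  0.01598978  0.35178579]
 [ 0.40299575 -0.48837818  0.77400334 -0.21105226]
 [-0.47298843  0.61287747  0.63297958 -0.81455938]
 [ 0.          0.          0.          1.        ]] ['frame', 'range_z', 'mtx', 'extrinsics']
```

View pics/scene0.png

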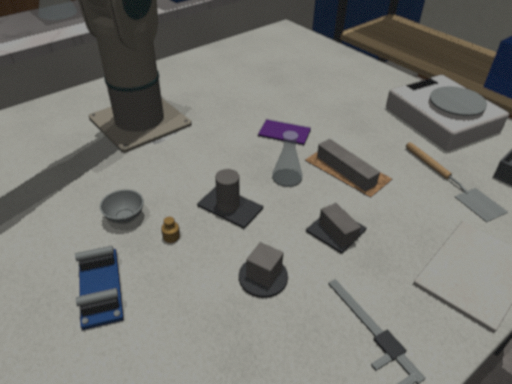

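View pics/side0.png

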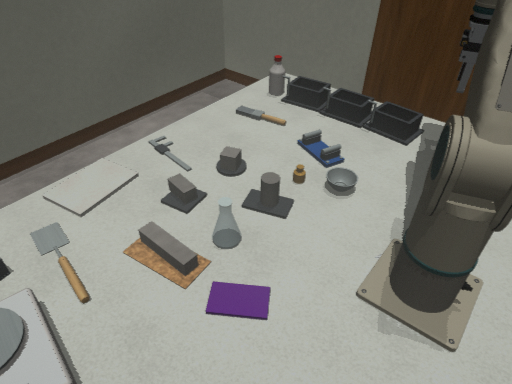

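The scene view shows the beam on the cork mat at (347,167), cylinder on the oblong plate (228,195), cube on the round plate (264,268), block on the square plate (340,228), flask at (288,165) and rig at (100,288). The side view agrees: beam (168,248), cylinder (270,190), cube (231,158), block (182,190), flask (226,225), rig (320,148).

```bash
cat > h.py <<'E'
import numpy as np,cv2
def load(n): return dict(np.load(n+".npz"))
def cloud(c,T=None):
    """world points per pixel from range image"""
    K=c["mtx"];H,W=c["range_z"].shape;u,v=np.meshgrid(np.arange(W),np.arange(H));d=c["range_z"]
    p=np.stack([(u-K[0,2])/K[0,0]*d,-(v-K[1,2])/K[1,1]*d,-d,np.ones_like(d)],-1)
    M=np.linalg.inv(c["extrinsics"]) if T is None else T
    P=(p@M.T)[...,:3];P[d==0]=np.nan
    return P
def ray(c,uv,z,T=None):
    """pixels -> world points on plane z"""
    K=c["mtx"];M=np.linalg.inv(c["extrinsics"]) if T is None else T
    uv=np.asarray(uv,float).reshape(-1,2)
    d=np.stack([(uv[:,0]-K[0,2])/K[0,0],-(uv[:,1]-K[1,2])/K[1,1],-np.ones(len(uv))],-1)@M[:3,:3].T
    o=M[:3,3];return o+d*((z-o[2])/d[:,2])[:,None]
E
python3 - <<'E'
from h import *
pts={"scene0":dict(beam=(347,160),cyl=(228,178),cube=(264,254),block=(341,217),flask=(291,136),rig=(105,290),roll1=(96,254),roll2=(98,297),matL=(318,164),oblong=(245,215),round=(262,288),square=(340,242),purple=(285,132),bench=(200,300),bench2=(400,200)),
"side0":dict(beam=(168,245),cyl=(270,178),cube=(231,154),block=(182,184),flask=(226,203),roll1=(313,135),roll2=(330,152),oblong=(252,202),round=(231,170),square=(182,202),bench=(110,220))}
for n in pts:
    c=load(n);P=cloud(c)
    for k,(u,v) in pts[n].items(): print(n,k,np.round(P[v,u],4),c["frame"][v,u])
    b=P[250:300,180:230] if n=="scene0" else P[260:300,300:340]
    print(np.nanstd(b[...,2]),np.nanmean(b[...,2]))
E
```

```text
scene0 beam [0.4993 0.265  0.0419] [106 104  98]
scene0 cyl [ 0.4254 -0.0179  0.087 ] [96 94 90]
scene0 cube [ 0.6057 -0.0743  0.0583] [104  99  95]
scene0 block [0.6214 0.1109 0.0487] [101  97  94]
scene0 flask [0.4307 0.1472 0.1213] [121 113 136]
scene0 rig [ 0.4646 -0.3217  0.0126] [ 81  91 108]
scene0 roll1 [ 0.4067 -0.3043  0.0443] [84 86 85]
scene0 roll2 [ 0.4976 -0.3428  0.0465] [101 105 103]
scene0 matL [0.4357 0.2416 0.0026] [139 109  79]
scene0 oblong [ 0.4667 -0.0068  0.0072] [56 60 60]
scene0 round [nan nan nan] [45 46 46]
scene0 square [0.6496 0.0836 0.0191] [36 35 35]
scene0 purple [0.4073 0.1516 0.1172] [111  97 128]
scene0 bench [ 0.5782 -0.1977 -0.0014] [157 158 152]
scene0 bench2 [ 0.6356  0.2967 -0.0022] [157 157 151]
0.0011452871256266454 -0.0014202191489539931
side0 beam [0.4809 0.2783 0.043 ] [119 117 112]
side0 cyl [ 0.4176 -0.0148  0.0901] [112 112 107]
side0 cube [ 0.5953 -0.0651  0.062 ] [122 121 116]
side0 block [0.6076 0.1164 0.055 ] [117 117 111]
side0 flask [0.4144 0.1548 0.1213] [169 181 177]
side0 roll1 [ 0.4839 -0.3394  0.0428] [66 69 66]
side0 roll2 [ 0.3952 -0.2961  0.0365] [58 60 59]
side0 oblong [0.4528 0.0136 0.0087] [75 78 78]
side0 round [ 0.5895 -0.0565  0.0121] [71 72 70]
side0 square [0.5962 0.1336 0.01  ] [70 71 70]
side0 bench [0.6934 0.2918 0.0016] [175 177 168]
0.0011719208662563196 -0.00010236059909858961
```

```bash
cat >> h.py <<'E'
def fit(c,zlo,zhi,z,cen,R,T=None,col=None,minpx=20,P=None):
    """mask by height & area (& colour fn); largest blobs' outlines cast on plane z -> world xy points"""
    P=cloud(c,T) if P is None else P
    m=(P[...,2]>zlo)&(P[...,2]<zhi)&(np.hypot(P[...,0]-cen[0],P[...,1]-cen[1])<R)
    if col is not None: m&=col(c["frame"].astype(int))
    m=cv2.morphologyEx(m.astype(np.uint8),cv2.MORPH_CLOSE,np.ones((3,3)))
    cs,_=cv2.findContours(m,cv2.RETR_EXTERNAL,cv2.CHAIN_APPROX_NONE)
    cs=[k for k in cs if cv2.contourArea(k)>minpx]
    return ray(c,np.concatenate(cs).reshape(-1,2),z,T)[:,:2]
def rect(xy):
    (cx,cy),(w,h),a=cv2.minAreaRect((xy*1000).astype(np.float32))
    if h>w: w,h,a=h,w,a+90
    return f"c=({cx:.1f},{cy:.1f}) {w:.1f}x{h:.1f} a={(a+90)%180-90:.1f}"
E
python3 - <<'E'
from h import *
grey=lambda f:(f.max(2)-f.min(2)<25)
cork=lambda f:(f[...,0]-f[...,2]>30)
blue=lambda f:(f[...,2]-f[...,0]>15)
dark=lambda f:(f.max(2)<95)&(f.max(2)-f.min(2)<25)
purp=lambda f:(f[...,2]-f[...,1]>30)
jobs=dict(beam=(.036,.055,.044,(.49,.27),.13,grey),cyl=(.08,.1,.09,(.42,-.017),.06,grey),cube=(.053,.07,.06,(.6,-.07),.06,grey),block=(.043,.06,.05,(.615,.114),.07,grey),
flask=(.112,.13,.12,(.425,.15),.05,None),flaskall=(.02,.13,.0,(.425,.15),.06,None),
mat=(-.004,.012,.004,(.49,.27),.14,cork),rig=(.006,.022,.014,(.45,-.32),.12,blue),rollers=(.036,.06,.05,(.45,-.32),.12,None),
obl=(.002,.017,.01,(.43,-.015),.095,dark),rnd=(.002,.017,.01,(.6,-.07),.07,dark),sq=(.002,.017,.01,(.615,.115),.085,dark),purple=(-.01,.02,.01,(.33,.13),.15,purp))
for k,(a,b,z,cen,R,col) in jobs.items():
    u=[]
    for n in ("scene0","side0"):
        try:
            c=load(n);P=cloud(c);xy=fit(c,a,b,z,cen,R,None,col,P=P);u.append(xy);print(k,n,rect(xy), end=' | ')
        except Exception as e: print(k,n,'fail',end=' | ')
    print('union',rect(np.concatenate(u)),len(u))
E
```

```text
beam scene0 c=(498.0,215.9) 162.2x151.3 a=-0.8 | beam side0 c=(485.8,227.8) 166.0x140.0 a=-2.6 | union c=(490.3,218.4) 175.8x158.2 a=-2.6 2
cyl scene0 c=(426.5,-21.1) 56.6x48.3 a=-35.8 | cyl side0 c=(415.4,-12.2) 59.2x46.3 a=-52.2 | union c=(420.2,-16.4) 72.5x50.4 a=-41.7 2
cube scene0 c=(612.6,-78.7) 53.3x51.7 a=-71.4 | cube side0 c=(603.2,-71.9) 59.3x53.5 a=-70.3 | union c=(607.0,-73.9) 66.0x59.1 a=-71.4 2
block scene0 c=(624.0,103.4) 83.3x43.1 a=-10.3 | block side0 c=(614.7,111.5) 87.8x42.9 a=-9.4 | union c=(618.4,107.7) 96.2x49.3 a=-9.4 2
flask scene0 c=(427.0,146.4) 36.4x30.7 a=-71.9 | flask side0 c=(418.7,153.8) 37.4x31.5 a=-50.5 | union c=(423.2,150.5) 49.7x31.8 a=-27.7 2
flaskall scene0 c=(357.1,212.8) 200.6x63.7 a=-41.2 | flaskall side0 c=(469.2,98.1) 172.3x64.5 a=-49.6 | union c=(411.5,163.6) 347.6x64.5 a=-47.6 2
mat scene0 c=(492.3,281.0) 190.2x89.2 a=7.1 | mat side0 c=(489.6,283.6) 190.5x90.3 a=6.3 | union c=(490.6,282.7) 192.3x92.2 a=6.3 2
rig scene0 c=(450.7,-325.9) 162.5x69.4 a=-22.4 | rig side0 c=(441.1,-318.9) 165.2x76.7 a=-22.2 | union c=(445.8,-320.9) 175.5x76.7 a=-22.2 2
rollers scene0 c=(456.2,-327.9) 125.0x67.1 a=-22.6 | rollers side0 c=(435.5,-314.0) 131.4x80.2 a=-22.7 | union c=(445.5,-317.4) 152.1x80.3 a=-22.0 2
obl scene0 c=(426.6,-17.2) 125.6x79.4 a=17.8 | obl side0 c=(417.4,-8.2) 124.5x80.7 a=17.8 | union c=(422.4,-12.3) 131.3x90.8 a=16.8 2
rnd scene0 c=(620.8,-89.1) 88.8x73.9 a=45.6 | rnd side0 c=(597.7,-66.7) 84.8x79.1 a=44.1 | union c=(608.2,-77.3) 106.8x88.2 a=-38.5 2
sq scene0 c=(616.2,109.1) 93.7x91.4 a=-81.3 | sq side0 c=(609.4,118.0) 99.1x93.8 a=8.6 | union c=(611.0,113.0) 103.3x100.8 a=-82.2 2
purple scene0 c=(295.8,254.0) 120.7x48.9 a=32.2 | purple side0 c=(290.6,256.2) 123.4x44.9 a=32.2 | union c=(293.1,253.9) 125.3x51.6 a=32.2 2
```

{"method": "drive_tool", "body": {
  "deltas": [
    [[0.035,-0.023,-0.0215],[0,0,0],0],
    [[0.035,-0.023,-0.0215],[0,0,0],0],
    [[0.035,-0.023,-0.0215],[0,0,0],0],
    [[0.035,-0.023,-0.0215],[0,0,0],0],
    [[0.035,-0.023,-0.0215],[0,0,0],0],
    [[0.035,-0.023,-0.0215],[0,0,0],0],
    [[0.035,-0.023,-0.0215],[0,0,0],0],
    [[0.035,-0.023,-0.0215],[0,0,0],0],
    [[0.035,-0.023,-0.0215],[0,0,0],0],
    [[0.035,-0.023,-0.0215],[0,0,0],0],
    [[0,0,0],[0,0,0],0]
  ],
  "newtons": 25
}}

```text
time_s: 1.48
position: [0.4477, -0.3151, 0.4217]
ee_rot: [0.991, 0.131, 0.002, 0.0]
ft_force: [0.4, -0.8, -0.7]
width: 0.0942
gripper_force: 0.0
```

```bash
cat > snap.py <<'E'
import sys,cv2,numpy as np
from rig import r,read_camera
from scipy.spatial.transform import Rotation as Ro
def snap(name):
    s=r.read_state();c=read_camera("wrist")
    W=np.eye(4);W[:3,:3]=Ro.from_quat(s["ee_rot"]).as_matrix();W[:3,3]=s["position"]
    c["T"]=W@c["tool_from_camera"];cv2.imwrite(f"pics/{name}.png",c["frame"][:,:,::-1]);np.savez(name+".npz",**c)
    print(s["time_s"],s["position"].round(4),Ro.from_quat(s["ee_rot"]).as_matrix().round(4).tolist(),s["joint_positions"].round(2))
    print(c["tool_from_camera"].round(4).tolist(),"cam at",c["T"][:3,3].round(3),c["mtx"][0,0])
snap(sys.argv[1])
E
python3 snap.py w1
```

```text
1.475 [ 0.4477 -0.3151  0.4217] [[0.9659, 0.2588, 0.0034], [0.2588, -0.9659, 0.0004], [0.0034, 0.0005, -1.0]] [ 0.59  0.31 -0.04  1.45  0.01  1.38 -0.76]
[[-0.0, 0.9592, 0.2826, 0.0825], [1.0, 0.0001, -0.0003, 0.001], [-0.0003, 0.2826, -0.9592, -0.1787], [0.0, 0.0, 0.0, 1.0]] cam at [ 0.527 -0.295  0.601] 337.54025156874656
```

{"method": "drive_tool", "body": {
  "deltas": [
    [[0.0227,-0.045,0],[0,0,0],0],
    [[0.0227,-0.045,0],[0,0,0],0],
    [[0.0227,-0.045,0],[0,0,0],0],
    [[0.0227,-0.045,0],[0,0,0],0],
    [[0.0227,-0.045,0],[0,0,0],0],
    [[0.0227,-0.045,0],[0,0,0],0],
    [[0.0227,-0.045,0],[0,0,0],0],
    [[0,0,0],[0,0,0],0],
    [[0,0,0],[0,0,0],0]
  ]
}}

```text
time_s: 2.65
position: [0.5186, 0.0245, 0.4197]
ee_rot: [0.992, 0.126, -0.001, 0.001]
ft_force: [0.9, -0.4, -0.4]
width: 0.094
gripper_force: 0.0
```

```bash
python3 snap.py w2
```

```text
2.65 [0.5186 0.0245 0.4197] [[0.9683, 0.2498, -0.0016], [0.2498, -0.9683, -0.0016], [-0.002, 0.0012, -1.0]] [ 0.06  0.27 -0.22  1.52  0.06  1.37 -1.48]
[[-0.0, 0.9592, 0.2826, 0.0825], [1.0, 0.0001, -0.0003, 0.001], [-0.0003, 0.2826, -0.9592, -0.1787], [0.0, 0.0, 0.0, 1.0]] cam at [0.599 0.044 0.598] 337.54025156874656
```

{"method": "drive_tool", "body": {
  "deltas": [
    [[0.004,-0.04,-0.006],[0,0,0],0],
    [[0.004,-0.04,-0.006],[0,0,0],0],
    [[0.004,-0.04,-0.006],[0,0,0],0],
    [[0.004,-0.04,-0.006],[0,0,0],0],
    [[0.004,-0.04,-0.006],[0,0,0],0],
    [[0,0,0],[0,0,0],0],
    [[0,0,0],[0,0,0],0]
  ]
}}

```text
time_s: 3.58
position: [0.4887, 0.2228, 0.4502]
ee_rot: [0.992, 0.125, -0.0, 0.001]
ft_force: [-0.5, 0.7, 0.9]
width: 0.0942
gripper_force: 0.0
```

```bash
python3 snap.py w3
```

```text
3.575 [0.4887 0.2228 0.4502] [[0.9685, 0.2489, -0.0], [0.2489, -0.9685, -0.0018], [-0.0004, 0.0017, -1.0]] [-0.26  0.3  -0.32  1.4   0.09  1.46 -1.89]
[[-0.0, 0.9592, 0.2826, 0.0825], [1.0, 0.0001, -0.0003, 0.001], [-0.0003, 0.2826, -0.9592, -0.1787], [0.0, 0.0, 0.0, 1.0]] cam at [0.569 0.243 0.629] 337.54025156874656
```

View pics/w3.png

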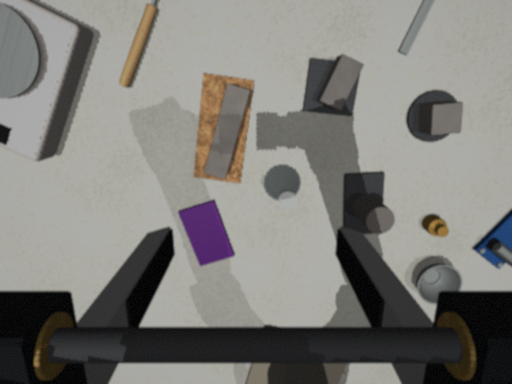

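View pics/w1.png

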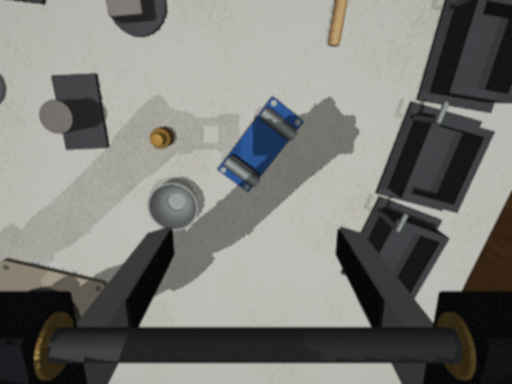

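w3 shows the mat with the beam at (228,130), flask (282,182), block on square plate (335,85), cube on round plate (438,117), cylinder on oblong plate (368,205), purple look-alike (207,232). w1 shows the rig at (262,145) with the bottle and bowl to its left.

```bash
cat > meas.py <<'E'
from h import *
grey=lambda f:(f.max(2)-f.min(2)<25)
cork=lambda f:(f[...,0]-f[...,2]>30)
blue=lambda f:(f[...,2]-f[...,0]>15)
dark=lambda f:(f.max(2)<95)&(f.max(2)-f.min(2)<25)
jobs=dict(beam=(.038,.055,.044,(.49,.27),.13,grey),cyl=(.083,.1,.09,(.42,-.017),.06,grey),cube=(.055,.07,.06,(.6,-.07),.06,grey),block=(.045,.06,.05,(.615,.114),.07,grey),
flask=(.11,.13,.12,(.425,.15),.05,None),
mat=(-.004,.012,.004,(.49,.27),.14,cork),rig=(.006,.022,.014,(.45,-.32),.12,blue),rollers=(.036,.06,.05,(.45,-.32),.12,None),
obl=(.004,.017,.01,(.43,-.015),.095,dark),rnd=(.004,.017,.01,(.605,-.07),.065,dark),sq=(.004,.017,.01,(.615,.115),.085,dark))
def run(names,keys=jobs):
  for k in keys:
    a,b,z,cen,R,col=jobs[k]
    for n in names:
        c=load(n);T=c["T"];P=cloud(c,T)
        try: xy=fit(c,a,b,z,cen,R,T,col,P=P)
        except Exception: continue
        m=(P[...,2]>a)&(P[...,2]<b)&(np.hypot(P[...,0]-cen[0],P[...,1]-cen[1])<R)
        if col: m&=col(c["frame"].astype(int))
        (ex,ey),er=cv2.minEnclosingCircle((xy*1000).astype(np.float32))
        print(k,n,rect(xy),"zmed %.4f"%np.nanmedian(P[...,2][m]),"circ (%.1f,%.1f) r%.1f"%(ex,ey,er),"mean",(np.nanmean(P[m],0)*1000).round(1)[:2])
E
python3 -c "
from meas import *
run(['w1','w2','w3'])
for n in ['w1','w2','w3']:
    c=load(n);print(n,np.nanmedian(cloud(c,c['T'])[100:130,256:300,2]))"
```

```text
beam w2 c=(491.3,217.6) 157.6x145.8 a=-2.1 zmed 0.0435 circ (492.0,232.2) r95.8 mean [494.6 267.1]
beam w3 c=(489.3,218.9) 160.9x146.2 a=-1.9 zmed 0.0436 circ (489.4,228.3) r100.8 mean [492.2 265.8]
cyl w1 c=(420.0,-20.4) 51.8x47.7 a=-75.0 zmed 0.0894 circ (419.4,-20.7) r26.1 mean [419.8 -20. ]
cyl w2 c=(420.3,-18.1) 49.5x48.2 a=14.4 zmed 0.0895 circ (420.3,-17.7) r25.5 mean [420.1 -17.8]
cyl w3 c=(419.7,-16.9) 51.4x48.6 a=60.1 zmed 0.0894 circ (419.8,-16.6) r26.1 mean [419.7 -16.8]
cube w1 c=(592.5,-83.4) 50.9x22.0 a=-75.0 zmed 0.0594 circ (594.4,-82.8) r26.3 mean [593.5 -82.2]
cube w2 c=(607.5,-76.1) 50.5x49.8 a=-70.3 zmed 0.0596 circ (607.3,-76.4) r34.0 mean [608.  -76.4]
cube w3 c=(607.2,-74.6) 52.3x49.8 a=-70.4 zmed 0.0596 circ (607.7,-75.5) r34.5 mean [607.6 -75.3]
block w2 c=(619.0,107.5) 79.6x40.0 a=-9.5 zmed 0.0496 circ (619.2,108.0) r43.1 mean [619.9 107.5]
block w3 c=(618.6,109.0) 79.4x39.8 a=-9.4 zmed 0.0497 circ (618.3,108.1) r43.3 mean [619.5 108.6]
flask w2 c=(422.2,149.6) 31.6x31.1 a=10.2 zmed 0.1194 circ (422.4,149.9) r16.4 mean [422. 150.]
flask w3 c=(421.6,150.5) 3
[... 1126 characters left out ...]
 0.0096 circ (423.0,-11.0) r68.5 mean [433.8  -2. ]
rnd w1 c=(590.4,-97.0) 87.9x44.5 a=-50.0 zmed 0.0096 circ (603.1,-86.3) r44.3 mean [ 591.4 -101.1]
rnd w2 c=(608.2,-79.9) 90.4x88.4 a=-75.5 zmed 0.0097 circ (608.5,-79.9) r45.7 mean [610.2 -74.1]
rnd w3 c=(608.8,-72.2) 88.2x80.6 a=7.9 zmed 0.0097 circ (609.9,-77.1) r45.9 mean [611.3 -63.3]
sq w1 c=(570.2,80.4) 45.3x4.2 a=-75.0 zmed 0.0089 circ (572.2,80.9) r22.6 mean [572.5  76.2]
sq w2 c=(611.5,112.1) 87.9x86.5 a=-81.6 zmed 0.0096 circ (611.2,112.8) r60.1 mean [607.3 114.2]
sq w3 c=(610.5,113.7) 90.6x89.1 a=9.0 zmed 0.0095 circ (609.5,113.5) r61.6 mean [603.9 125.1]
w1 0.013897763065979563
w2 -0.000365342026594051
w3 -0.0003788366108325447
```

Run:
```python
from meas import *
for n in ['w2','w3']:
    c=load(n);P=cloud(c,c['T']);P[P[...,1]<.2]=np.nan
    print(n,rect(fit(c,.038,.055,.044,(.49,.28),.11,c['T'],grey,P=P)))
```

```text
w2 c=(493.2,270.3) 157.6x40.4 a=-2.1
w3 c=(492.7,272.1) 157.6x39.5 a=-1.9
```

{"method": "drive_tool", "body": {
  "deltas": [
    [[0,0,0.05],[0,0,0.0715],0],
    [[0,0,0.05],[0,0,0.0715],0],
    [[0,0,0.05],[0,0,0.0715],0],
    [[0,0,0.05],[0,0,0.0715],0],
    [[0.0008,-0.0164,0.03],[0,0,0],0],
    [[0.0008,-0.0164,0.03],[0,0,0],0],
    [[0.0008,-0.0164,0.03],[0,0,0],0],
    [[0,0,0],[0,0,0],0],
    [[0,0,0],[0,0,0],0]
  ]
}}

```text
time_s: 4.75
position: [0.4929, 0.2728, 0.1613]
ee_rot: [1.0, -0.017, 0.001, 0.0]
ft_force: [0.3, -0.2, 0.6]
width: 0.0941
gripper_force: 0.0
```

```bash
python3 snap.py w4
python3 - <<'E'
from meas import *
c=load('w4');P=cloud(c,c['T']);P[P[...,1]<.2]=np.nan
print(rect(fit(c,.036,.055,.044,(.49,.28),.11,c['T'],grey,P=P)))
E
```

```text
4.75 [0.4929 0.2728 0.1613] [[0.9994, -0.0333, 0.0011], [-0.0333, -0.9994, -0.0006], [0.0011, 0.0005, -1.0]] [-0.41  0.56 -0.23  1.81  0.17  0.79 -2.33]
[[-0.0, 0.9593, 0.2825, 0.0828], [1.0, 0.0001, -0.0001, 0.001], [-0.0001, 0.2825, -0.9593, -0.1787], [0.0, 0.0, 0.0, 1.0]] cam at [0.575 0.269 0.34 ] 337.54025156874656
c=(492.4,272.8) 158.1x39.5 a=-1.9
```

View pics/w4.png

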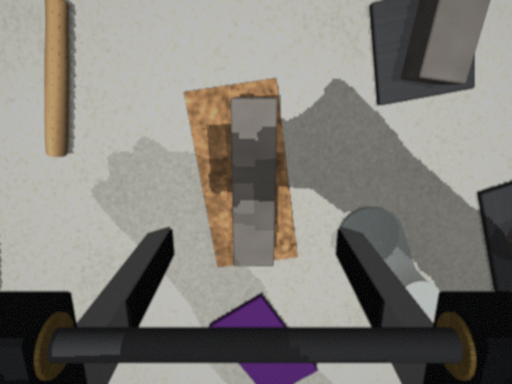

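w4: the beam (255,180) sits midway between the fingers, flask (375,235) well off the right finger.

{"method": "drive_tool", "body": {
  "deltas": [
    [[0,0,0.04],[0,0,0],0],
    [[0,0,0.04],[0,0,0],0],
    [[0,0,0.03],[0,0,0],0],
    [[0,0,0.02],[0,0,0],0],
    [[0,0,0.01],[0,0,0],0],
    [[0,0,0.01],[0,0,0],0],
    [[0,0,0],[0,0,0],0],
    [[0,0,0],[0,0,0],1],
    [[0,0,0],[0,0,0],1],
    [[0,0,0],[0,0,0],1],
    [[0,0,0],[0,0,0],1],
    [[0,0,0],[0,0,0],1]
  ],
  "newtons": 40
}}

```text
time_s: 6.3
position: [0.4919, 0.2743, 0.0105]
ee_rot: [1.0, -0.016, 0.0, -0.0]
ft_force: [0.0, -0.5, 0.8]
width: 0.0473
gripper_force: 0.0
```

{"method": "drive_tool", "body": {
  "deltas": [
    [[0,0,0],[0,0,0],1],
    [[0,0,0],[0,0,0],1],
    [[0,0,0],[0,0,0],1],
    [[0,0,0],[0,0,0],1]
  ]
}}

```text
time_s: 6.8
position: [0.4919, 0.2742, 0.0105]
ee_rot: [1.0, -0.016, -0.0, 0.0]
ft_force: [0.4, -0.7, 0.8]
width: 0.0396
gripper_force: 40.0
```

{"method": "drive_tool", "body": {
  "deltas": [
    [[0,0,-0.01],[0,0,0],1],
    [[0,0,-0.03],[0,0,0],1],
    [[0,0,-0.045],[0,0,0],1],
    [[0,0,-0.045],[0,0,0],1],
    [[0,0,-0.045],[0,0,0],1],
    [[0,0,-0.045],[0,0,0],1],
    [[0,0,0],[0,0,0],1]
  ]
}}

```text
time_s: 7.68
position: [0.4935, 0.2757, 0.2339]
ee_rot: [1.0, -0.016, 0.003, -0.002]
ft_force: [0.6, -0.2, -5.3]
width: 0.0397
gripper_force: 40.0
```

{"method": "drive_tool", "body": {
  "deltas": [
    [[-0.0022,0.025,0],[0,0,0],1],
    [[-0.0022,0.0501,0],[0,0,0],1],
    [[-0.0022,0.0501,0],[0,0,0],1],
    [[-0.0022,0.0501,0],[0,0,0],1],
    [[-0.0022,0.0501,0],[0,0,0],1],
    [[-0.0022,0.0501,0],[0,0,0],1],
    [[-0.0022,0.0501,0],[0,0,0],1],
    [[-0.0022,0.0501,0],[0,0,0],1],
    [[-0.0022,0.0501,0],[0,0,0],1],
    [[-0.0022,0.0501,0],[0,0,0],1],
    [[-0.0022,0.0501,0],[0,0,0],1],
    [[-0.0022,0.0501,0],[0,0,0],1]
  ]
}}

```text
time_s: 9.18
position: [0.4458, -0.3013, 0.2284]
ee_rot: [1.0, -0.015, -0.002, -0.001]
ft_force: [1.0, 0.1, -4.0]
width: 0.0398
gripper_force: 40.0
```

{"method": "drive_tool", "body": {
  "deltas": [
    [[0,0.025,0],[0,0,0.09],1],
    [[0,0,0],[0,0,0.09],1],
    [[0,0,0],[0,0,0.09],1],
    [[0,0,0],[0,0,0.09],1],
    [[0,0,0],[0,0,0],1],
    [[0,0,0],[0,0,0],1]
  ]
}}

```text
time_s: 9.93
position: [0.4465, -0.3248, 0.2298]
ee_rot: [0.981, -0.194, -0.001, -0.0]
ft_force: [-0.6, -0.8, -4.9]
width: 0.0401
gripper_force: 40.0
```

```bash
python3 snap.py w5
python3 - <<'E'
from meas import *
run(['w5'],['rig','rollers'])
c=load('w5');P=cloud(c,c['T'])
print(rect(fit(c,.24,.27,.263,(.446,-.325),.12,c['T'],grey,P=P)))
E
```

```text
9.925 [ 0.4465 -0.3248  0.2298] [[0.925, -0.3799, -0.0011], [-0.3799, -0.925, 0.0011], [-0.0014, -0.0006, -1.0]] [ 0.61  0.46 -0.05  1.76  0.03  0.92 -1.41]
[[-0.0, 0.9593, 0.2825, 0.0832], [1.0, 0.0, 0.0001, 0.0009], [0.0001, 0.2825, -0.9593, -0.1787], [0.0, 0.0, 0.0, 1.0]] cam at [ 0.523 -0.357  0.408] 337.54025156874656
rig w5 c=(517.9,-355.4) 65.3x1.1 a=67.7 zmed 0.0133 circ (517.4,-355.2) r32.6 mean [ 517.9 -355.4]
c=(452.5,-328.2) 147.7x66.4 a=-22.3
```

View pics/w5.png

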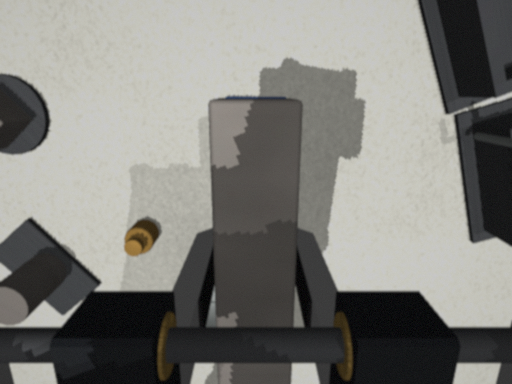

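w5: the held beam (255,240) points along the rig, whose blue edge just peeps out at its far end (255,97); no turn error is visible.

{"method": "drive_tool", "body": {
  "deltas": [
    [[0,0,0.04],[0,0,0],1],
    [[0,0,0.04],[0,0,0],1],
    [[0,0,0.04],[0,0,0],1],
    [[0,0,0.03],[0,0,0],1],
    [[0,0,0.014],[0,0,0],1],
    [[0,0,0.005],[0,0,0],1],
    [[0,0,0],[0,0,0],1],
    [[0,0,0],[0,0,0],1]
  ]
}}

```text
time_s: 10.98
position: [0.4475, -0.3262, 0.0626]
ee_rot: [0.981, -0.194, 0.001, 0.0]
ft_force: [0.5, 0.4, -4.8]
width: 0.0398
gripper_force: 40.0
```

{"method": "drive_tool", "body": {
  "deltas": [
    [[0,0,0.0025],[0,0,0],1],
    [[0,0,0],[0,0,0],1]
  ]
}}

```text
time_s: 11.22
position: [0.4467, -0.3257, 0.0592]
ee_rot: [0.981, -0.194, 0.0, 0.0]
ft_force: [0.8, -0.3, -4.7]
width: 0.0397
gripper_force: 40.0
```

{"method": "drive_tool", "body": {
  "deltas": [
    [[0,0,0.0015],[0,0,0],1],
    [[0,0,0],[0,0,0],1]
  ]
}}

```text
time_s: 11.48
position: [0.4466, -0.3256, 0.0574]
ee_rot: [0.981, -0.194, -0.0, -0.0]
ft_force: [0.5, 0.1, -5.4]
width: 0.0399
gripper_force: 40.0
```

{"method": "drive_tool", "body": {
  "deltas": [
    [[0,0,0.0015],[0,0,0],1],
    [[0,0,0],[0,0,0],1]
  ]
}}

```text
time_s: 11.72
position: [0.4468, -0.3257, 0.0564]
ee_rot: [0.981, -0.194, 0.0, 0.0]
ft_force: [-0.8, 0.6, 2.3]
width: 0.0398
gripper_force: 40.0
```

{"method": "drive_tool", "body": {
  "deltas": [
    [[0,0,0],[0,0,0],0.6],
    [[0,0,0],[0,0,0],0.3],
    [[0,0,0],[0,0,0],0.3],
    [[0,0,0],[0,0,0],0.3],
    [[0,0,0],[0,0,0],0.3],
    [[0,0,0],[0,0,0],0.3]
  ]
}}

```text
time_s: 12.48
position: [0.4467, -0.3256, 0.056]
ee_rot: [0.981, -0.194, 0.0, 0.0]
ft_force: [-0.2, 0.5, 0.0]
width: 0.0659
gripper_force: 0.0
```

{"method": "drive_tool", "body": {
  "deltas": [
    [[0,0,-0.01],[0,0,0],0.2],
    [[0,0,-0.03],[0,0,0],0],
    [[0,0,-0.045],[0,0,0],0],
    [[0,0,-0.05],[0,0,0],0],
    [[0,0,-0.05],[0,0,0],0],
    [[0,0,-0.05],[0,0,0],0],
    [[0,0,0],[0,0,0],0]
  ]
}}

```text
time_s: 13.35
position: [0.4488, -0.3271, 0.2958]
ee_rot: [0.981, -0.194, 0.004, 0.002]
ft_force: [0.5, -0.2, 0.2]
width: 0.0936
gripper_force: 0.0
```

```bash
python3 snap.py w6
python3 - <<'E'
from meas import *
run(['w6'],['rig'])
c=load('w6');P=cloud(c,c['T'])
print(rect(fit(c,.083,.1,.09,(.446,-.325),.1,c['T'],grey,P=P)))
E
```

```text
13.35 [ 0.4488 -0.3271  0.2958] [[0.9243, -0.3815, 0.0078], [-0.3815, -0.9244, -0.0052], [0.0092, 0.0018, -1.0]] [ 0.61  0.39 -0.05  1.67  0.02  1.07 -1.41]
[[-0.0, 0.9593, 0.2825, 0.0832], [1.0, 0.0, 0.0001, 0.0009], [0.0001, 0.2825, -0.9593, -0.1786], [0.0, 0.0, 0.0, 1.0]] cam at [ 0.524 -0.359  0.475] 337.54025156874656
rig w6 c=(458.5,-331.2) 129.3x69.2 a=-22.5 zmed 0.0135 circ (458.6,-331.1) r72.2 mean [ 450.5 -327.9]
c=(447.3,-326.8) 157.8x39.7 a=-22.6
```

{"method": "drive_tool", "body": {
  "deltas": [
    [[0,0,0],[0,0,-0.138],0],
    [[0,0,0],[0,0,-0.138],0],
    [[0,0,0],[0,0,-0.138],0],
    [[0,0,0],[0,0,-0.138],0],
    [[0,0,0],[0,0,-0.138],0],
    [[0.0092,-0.0432,0],[0,0,0],0],
    [[0.0092,-0.0432,0],[0,0,0],0],
    [[0.0092,-0.0432,0],[0,0,0],0],
    [[0.0092,-0.0432,0],[0,0,0],0],
    [[0.0092,-0.0432,0],[0,0,0],0],
    [[0.0092,-0.0432,0],[0,0,0],0],
    [[0.0092,-0.0432,0],[0,0,0],0]
  ]
}}

```text
time_s: 14.9
position: [0.4178, -0.0164, 0.2899]
ee_rot: [0.989, 0.149, -0.001, -0.0]
ft_force: [0.7, -0.6, -0.8]
width: 0.0941
gripper_force: 0.0
```

{"method": "drive_tool", "body": {
  "deltas": [
    [[0,0,0.03],[0,0,0],0],
    [[0,0,0],[0,0,0],0],
    [[0,0,0],[0,0,0],0]
  ]
}}

```text
time_s: 15.28
position: [0.4191, -0.0182, 0.261]
ee_rot: [0.989, 0.148, -0.0, -0.0]
ft_force: [0.1, -0.2, 0.7]
width: 0.094
gripper_force: 0.0
```

```bash
python3 snap.py w7
python3 - <<'E'
from meas import *
run(['w7'],['cyl','flask','obl'])
c=load('w1');P=cloud(c,c['T']);print('bottle',P[138,161])
E
```

```text
15.275 [ 0.4191 -0.0182  0.261 ] [[0.956, 0.2934, -0.001], [0.2934, -0.956, 0.0], [-0.0009, -0.0003, -1.0]] [ 0.27  0.24 -0.36  2.03  0.11  0.89 -1.42]
[[-0.0, 0.9592, 0.2826, 0.0825], [1.0, 0.0001, -0.0003, 0.001], [-0.0004, 0.2826, -0.9592, -0.1787], [0.0, 0.0, 0.0, 1.0]] cam at [0.498 0.005 0.44 ] 337.54025156874656
cyl w7 c=(419.5,-17.9) 49.0x48.0 a=17.1 zmed 0.0894 circ (419.6,-18.3) r25.1 mean [419.8 -17.9]
flask w7 c=(422.5,149.5) 32.5x31.2 a=-31.6 zmed 0.1193 circ (422.2,148.8) r17.2 mean [422.2 149.7]
obl w7 c=(421.2,-14.3) 122.4x73.7 a=17.6 zmed 0.0095 circ (421.5,-14.2) r69.9 mean [433.9  -8.3]
bottle [ 0.42128276 -0.16612815  0.04900794]
```

{"method": "drive_tool", "body": {
  "deltas": [
    [[0,0,0.05],[0,0,0],0],
    [[0,0,0.05],[0,0,0],0],
    [[0,0,0.05],[0,0,0],0],
    [[0,0,0.04],[0,0,0],0],
    [[0,0,0.025],[0,0,0],0],
    [[0,0,0.01],[0,0,0],0],
    [[0,0,0],[0,0,0],0.3],
    [[0,0,0],[0,0,0],1],
    [[0,0,0],[0,0,0],1],
    [[0,0,0],[0,0,0],1],
    [[0,0,0],[0,0,0],1],
    [[0,0,0],[0,0,0],1]
  ]
}}

```text
time_s: 16.82
position: [0.4195, -0.0176, 0.0363]
ee_rot: [0.989, 0.149, 0.0, 0.0]
ft_force: [-0.7, 0.6, 6.0]
width: 0.0495
gripper_force: 40.0
```

{"method": "drive_tool", "body": {
  "deltas": [
    [[0,0,0],[0,0,0],1],
    [[0,0,0],[0,0,0],1],
    [[0,0,0],[0,0,0],1]
  ]
}}

```text
time_s: 17.2
position: [0.4195, -0.0176, 0.0363]
ee_rot: [0.989, 0.149, 0.0, 0.0]
ft_force: [0.6, -0.1, 5.1]
width: 0.0494
gripper_force: 40.0
```

{"method": "drive_tool", "body": {
  "deltas": [
    [[0,0,-0.01],[0,0,0],1],
    [[0,0,-0.04],[0,0,0],1],
    [[0,0,-0.055],[0,0,0],1],
    [[0,0,-0.055],[0,0,0],1],
    [[0,0,-0.055],[0,0,0],1],
    [[0.013,-0.022,0],[0,0,0],1],
    [[0.0258,-0.0443,0],[0,0,0],1],
    [[0.0258,-0.0443,0],[0,0,0],1],
    [[0.0258,-0.0443,0],[0,0,0],1],
    [[0.0258,-0.0443,0],[0,0,0],1],
    [[0.0258,-0.0443,0],[0,0,0],1],
    [[0.013,-0.022,0],[0,0,0],1]
  ]
}}

```text
time_s: 18.7
position: [0.488, 0.2845, 0.2506]
ee_rot: [0.989, 0.15, -0.001, -0.001]
ft_force: [-0.1, -1.3, -4.0]
width: 0.0499
gripper_force: 40.0
```

{"method": "drive_tool", "body": {
  "deltas": [
    [[0,0,0],[0,0,0],1],
    [[0,0,0.05],[0,0,0],1],
    [[0,0,0.05],[0,0,0],1],
    [[0,0,0.05],[0,0,0],1],
    [[0,0,0.04],[0,0,0],1],
    [[0,0,0.02],[0,0,0],1],
    [[0,0,0.006],[0,0,0],1],
    [[0,0,0],[0,0,0],1],
    [[0,0,0],[0,0,0],1]
  ]
}}

```text
time_s: 19.82
position: [0.49, 0.2818, 0.0362]
ee_rot: [0.989, 0.149, 0.001, -0.0]
ft_force: [0.1, 0.5, -3.3]
width: 0.0497
gripper_force: 40.0
```

{"method": "drive_tool", "body": {
  "deltas": [
    [[0,0,0.003],[0,0,0],1],
    [[0,0,0.0015],[0,0,0],1],
    [[0,0,0],[0,0,0],1]
  ]
}}

```text
time_s: 20.2
position: [0.4892, 0.2816, 0.0305]
ee_rot: [0.989, 0.149, -0.0, 0.0]
ft_force: [0.5, 0.3, -3.9]
width: 0.0496
gripper_force: 40.0
```

{"method": "drive_tool", "body": {
  "deltas": [
    [[0,0,0.0015],[0,0,0],1],
    [[0,0,0],[0,0,0],1]
  ]
}}

```text
time_s: 20.45
position: [0.4892, 0.2817, 0.0304]
ee_rot: [0.989, 0.149, 0.0, 0.0]
ft_force: [-3.5, -2.6, 8.7]
width: 0.0495
gripper_force: 40.0
```

{"method": "drive_tool", "body": {
  "deltas": [
    [[0,0,0],[0,0,0],0.4],
    [[0,0,0],[0,0,0],0],
    [[0,0,0],[0,0,0],0],
    [[0,0,0],[0,0,0],0],
    [[0,0,0],[0,0,0],0],
    [[0,0,-0.01],[0,0,0],0],
    [[0,0,-0.04],[0,0,0],0],
    [[0,0,-0.05],[0,0,0],0],
    [[0,0,-0.05],[0,0,0],0],
    [[0,0,-0.05],[0,0,0],0],
    [[0,0,-0.03],[0,0,0],0]
  ]
}}

```text
time_s: 21.82
position: [0.4898, 0.2823, 0.2625]
ee_rot: [0.989, 0.149, 0.002, -0.001]
ft_force: [0.2, 0.6, -0.3]
width: 0.0938
gripper_force: 0.0
```

{"method": "drive_tool", "body": {
  "deltas": [
    [[0,0,0],[0,0,0.155],0],
    [[0,0,0],[0,0,0.155],0],
    [[0,0,0],[0,0,0.154],0],
    [[0.0312,0.03,0],[0,0,0],0],
    [[0.0312,0.03,0],[0,0,0],0],
    [[0.0312,0.03,0],[0,0,0],0],
    [[0.0312,0.03,0],[0,0,0],0],
    [[0.0312,0.03,0],[0,0,0],0],
    [[0,0,0.05],[0,0,0],0],
    [[0,0,0],[0,0,0],0],
    [[0,0,0],[0,0,0],0]
  ]
}}

```text
time_s: 23.2
position: [0.6187, 0.1093, 0.2106]
ee_rot: [0.997, -0.082, 0.001, -0.001]
ft_force: [-0.0, 0.6, 0.2]
width: 0.0941
gripper_force: 0.0
```

```bash
python3 snap.py w8
python3 - <<'E'
from meas import *
run(['w8'],['block','sq'])
jobs['cylmat']=(.075,.1,.084,(.49,.282),.06,grey)
run(['w8'],['cylmat'])
E
```

```text
23.2 [0.6187 0.1093 0.2106] [[0.9866, -0.1631, 0.0014], [-0.1631, -0.9866, 0.001], [0.0012, -0.0013, -1.0]] [-0.03  0.61 -0.32  1.57  0.21  1.   -2.14]
[[-0.0, 0.9593, 0.2825, 0.083], [1.0, 0.0, -0.0, 0.001], [-0.0001, 0.2825, -0.9593, -0.1787], [0.0, 0.0, 0.0, 1.0]] cam at [0.7   0.095 0.389] 337.54025156874656
block w8 c=(619.9,107.9) 78.8x39.4 a=-9.9 zmed 0.0494 circ (620.0,108.3) r43.4 mean [620.9 107.9]
sq w8 c=(615.1,113.2) 93.2x88.6 a=8.3 zmed 0.0095 circ (612.4,112.6) r60.8 mean [614.2 115.8]
```

View pics/w8.png

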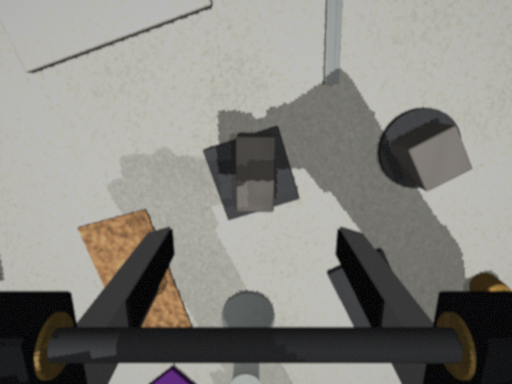

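w8: block (255,172) is centred between the fingers, cube (437,157). The cylinder on the mat is not plainly visible (mat around (140,270), partly behind the finger), so I check it with the fixed cameras.

Run:
```python
from rig import r, read_camera
import cv2,numpy as np
from h import *
o=[]
for n in ("scene","side"):
    c=read_camera(n); np.savez(f"{n}1.npz",**c); o.append(c["frame"][:,:,::-1])
    try:
        P=cloud(c);xy=fit(c,.07,.1,.084,(.49,.282),.09,None,None,P=P);print(n,rect(xy))
        print((np.nanmean(P[(P[...,2]>.078)&(P[...,2]<.1)&(np.hypot(P[...,0]-.49,P[...,1]-.282)<.07)],0)))
    except Exception as e: print(n,e)
cv2.imwrite("pics/both1.png",cv2.resize(np.hstack(o),(800,300)))
```

```text
scene c=(497.5,271.0) 63.4x48.3 a=-49.3
[0.49269185 0.2784407  0.08199159]
side c=(482.8,284.9) 60.8x48.8 a=-39.5
[0.48580226 0.28313241 0.08387363]
```

View pics/both1.png

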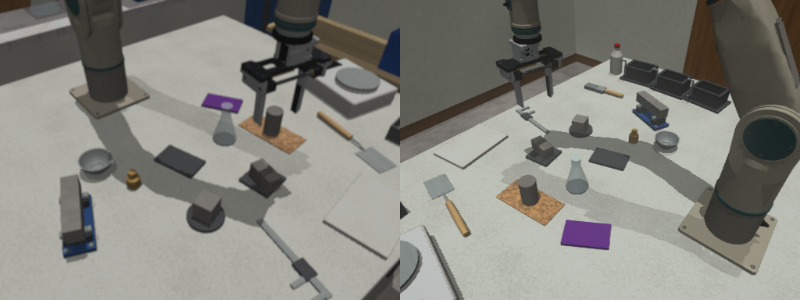

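Both views show the cylinder upright in the middle of the mat (scene half (272,122), side half (528,190)) and the beam lying across both rollers.

{"method": "drive_tool", "body": {
  "deltas": [
    [[0.001,0.0013,0.05],[0,0,0],0],
    [[0,0,0.05],[0,0,0],0],
    [[0,0,0.05],[0,0,0],0],
    [[0,0,0.03],[0,0,0],0],
    [[0,0,0.01],[0,0,0],0],
    [[0,0,0.0055],[0,0,0],0],
    [[0,0,0],[0,0,0],0.3],
    [[0,0,0],[0,0,0],1],
    [[0,0,0],[0,0,0],1],
    [[0,0,0],[0,0,0],1],
    [[0,0,0],[0,0,0],1],
    [[0,0,0],[0,0,0],1]
  ]
}}

```text
time_s: 24.85
position: [0.6194, 0.107, 0.0136]
ee_rot: [0.997, -0.082, 0.0, -0.0]
ft_force: [-0.3, 0.8, 1.4]
width: 0.0397
gripper_force: 40.0
```

{"method": "drive_tool", "body": {
  "deltas": [
    [[0,0,0],[0,0,0],1],
    [[0,0,0],[0,0,0],1],
    [[0,0,0],[0,0,0],1]
  ]
}}

```text
time_s: 25.22
position: [0.6193, 0.1071, 0.0136]
ee_rot: [0.997, -0.082, 0.0, -0.0]
ft_force: [1.1, 1.5, 0.5]
width: 0.0397
gripper_force: 40.0
```

{"method": "drive_tool", "body": {
  "deltas": [
    [[0,0,-0.01],[0,0,0],1],
    [[0,0,-0.03],[0,0,0],1],
    [[0,0,-0.05],[0,0,0],1],
    [[0,0,-0.05],[0,0,-0.156],1],
    [[0,0,-0.05],[0,0,-0.156],1],
    [[0,0,0],[0,0,-0.156],1],
    [[-0.0225,0.0056,0],[0,0,0],1],
    [[-0.045,0.0113,0],[0,0,0],1],
    [[-0.045,0.0113,0],[0,0,0],1],
    [[-0.045,0.0113,0],[0,0,0],1],
    [[-0.045,0.0113,0],[0,0,0],1],
    [[-0.0225,0.0056,0],[0,0,0],1]
  ]
}}

```text
time_s: 26.72
position: [0.4179, -0.0165, 0.2035]
ee_rot: [0.989, 0.15, -0.001, 0.001]
ft_force: [0.7, -0.2, -2.5]
width: 0.0398
gripper_force: 40.0
```

{"method": "drive_tool", "body": {
  "deltas": [
    [[0,0,0],[0,0,0],1],
    [[0,0,0],[0,0,0],1]
  ]
}}

```text
time_s: 26.98
position: [0.4224, -0.0141, 0.2039]
ee_rot: [0.989, 0.151, 0.001, 0.0]
ft_force: [-0.0, -0.3, -2.5]
width: 0.0398
gripper_force: 40.0
```

```bash
python3 snap.py w9
python3 - <<'E'
from meas import *
c=load('w9');P=cloud(c,c['T']);print(rect(fit(c,.004,.017,.01,(.43,-.015),.095,c['T'],dark,P=P)))
E
```

```text
26.975 [ 0.4224 -0.0141  0.2039] [[0.9545, 0.2981, 0.0017], [0.2981, -0.9545, 0.0002], [0.0017, 0.0003, -1.0]] [ 0.36  0.34 -0.51  2.11  0.25  0.75 -1.58]
[[-0.0, 0.9592, 0.2826, 0.0825], [1.0, 0.0001, -0.0003, 0.001], [-0.0004, 0.2826, -0.9592, -0.1787], [0.0, 0.0, 0.0, 1.0]] cam at [0.501 0.01  0.383] 337.54025156874656
c=(448.1,-5.9) 73.6x65.3 a=-72.7
```

{"method": "drive_tool", "body": {
  "deltas": [
    [[-0.001,0,0.04],[0,0,0],1],
    [[0,0,0.05],[0,0,0],1],
    [[0,0,0.05],[0,0,0],1],
    [[0,0,0.03],[0,0,0],1],
    [[0,0,0.012],[0,0,0],1],
    [[0,0,0.004],[0,0,0],1],
    [[0,0,0],[0,0,0],1],
    [[0,0,0],[0,0,0],1]
  ]
}}

```text
time_s: 28.02
position: [0.4211, -0.0142, 0.0175]
ee_rot: [0.989, 0.151, 0.0, -0.0]
ft_force: [-0.4, 0.4, -1.6]
width: 0.0395
gripper_force: 40.0
```

{"method": "drive_tool", "body": {
  "deltas": [
    [[0,0,0.002],[0,0,0],1],
    [[0,0,0],[0,0,0],1]
  ]
}}

```text
time_s: 28.28
position: [0.4205, -0.0146, 0.0156]
ee_rot: [0.989, 0.151, 0.0, 0.0]
ft_force: [0.3, 0.1, -2.5]
width: 0.0396
gripper_force: 40.0
```

{"method": "drive_tool", "body": {
  "deltas": [
    [[0,0,0.0012],[0,0,0],1],
    [[0,0,0],[0,0,0],1]
  ]
}}

```text
time_s: 28.52
position: [0.4203, -0.0147, 0.0143]
ee_rot: [0.989, 0.151, 0.0, -0.0]
ft_force: [-0.6, 0.8, -2.3]
width: 0.0398
gripper_force: 40.0
```

{"method": "drive_tool", "body": {
  "deltas": [
    [[0,0,0.001],[0,0,0],1],
    [[0,0,0],[0,0,0],1]
  ]
}}

```text
time_s: 28.78
position: [0.4204, -0.0147, 0.0135]
ee_rot: [0.989, 0.151, 0.0, 0.0]
ft_force: [0.6, -0.9, 1.8]
width: 0.0398
gripper_force: 40.0
```

{"method": "drive_tool", "body": {
  "deltas": [
    [[0,0,0],[0,0,0],0.5],
    [[0,0,0],[0,0,0],0],
    [[0,0,0],[0,0,0],0],
    [[0,0,0],[0,0,0],0],
    [[0,0,0],[0,0,0],0],
    [[0,0,0],[0,0,0],0],
    [[0,0,-0.01],[0,0,0],0],
    [[0,0,-0.04],[0,0,0],0],
    [[0,0,-0.05],[0,0,0],0],
    [[0,0,-0.05],[0,0,0],0],
    [[0,0,-0.05],[0,0,-0.038],0]
  ]
}}

```text
time_s: 30.15
position: [0.4196, -0.0146, 0.2155]
ee_rot: [0.985, 0.17, -0.0, 0.0]
ft_force: [0.6, 0.2, 0.8]
width: 0.094
gripper_force: 0.0
```

{"method": "drive_tool", "body": {
  "deltas": [
    [[0.039,0.03,0],[0,0,0],0],
    [[0.039,0.03,0],[0,0,0],0],
    [[0.039,0.03,0],[0,0,0],0],
    [[0.039,0.03,0],[0,0,0],0],
    [[0,0,0],[0,0,0],0],
    [[0,0,0],[0,0,0],0]
  ]
}}

```text
time_s: 30.9
position: [0.6061, -0.0749, 0.2134]
ee_rot: [0.985, 0.17, -0.001, -0.0]
ft_force: [-0.0, -0.4, 0.4]
width: 0.0942
gripper_force: 0.0
```

```bash
python3 snap.py w10
python3 - <<'E'
from meas import *
jobs['blk2']=(.044,.06,.05,(.42,-.015),.07,grey)
run(['w10'],['cube','rnd','blk2','obl','sq'])
E
```

```text
30.9 [ 0.6061 -0.0749  0.2134] [[0.9422, 0.335, -0.0016], [0.335, -0.9422, 0.0007], [-0.0012, -0.0012, -1.0]] [ 0.47  0.64 -0.66  1.61  0.43  1.05 -1.54]
[[-0.0, 0.9592, 0.2826, 0.0825], [1.0, 0.0001, -0.0004, 0.001], [-0.0004, 0.2826, -0.9592, -0.1787], [0.0, 0.0, 0.0, 1.0]] cam at [ 0.684 -0.048  0.392] 337.54025156874656
cube w10 c=(608.7,-76.5) 49.9x49.5 a=19.6 zmed 0.0594 circ (608.7,-76.5) r33.7 mean [608.7 -76.5]
rnd w10 c=(616.0,-79.1) 90.0x78.2 a=-76.4 zmed 0.0095 circ (610.7,-80.2) r45.4 mean [624.  -79.8]
blk2 w10 c=(424.1,-30.8) 83.9x35.0 a=-7.9 zmed 0.0493 circ (426.2,-15.4) r42.0 mean [419.2 -24.2]
obl w10 c=(423.2,-14.9) 125.0x74.3 a=17.7 zmed 0.0094 circ (423.5,-14.8) r70.9 mean [436.4 -34.3]
sq w10 c=(612.0,110.8) 90.3x88.2 a=-81.6 zmed 0.0094 circ (612.2,111.2) r61.4 mean [613.3 111.7]
```

View pics/w10.png

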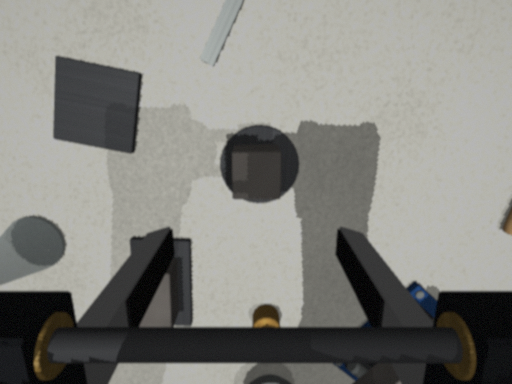

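w10: cube (256,172) on the round plate (260,163) centred between the fingers, square plate empty at (97,104), block on the oblong plate behind the left finger.

{"method": "drive_tool", "body": {
  "deltas": [
    [[0.0015,0.0018,0.05],[0,0,0],0],
    [[0,0,0.05],[0,0,0],0],
    [[0,0,0.05],[0,0,0],0],
    [[0,0,0.03],[0,0,0],0],
    [[0,0,0.01],[0,0,0],0],
    [[0,0,0.0045],[0,0,0],0],
    [[0,0,0],[0,0,0],0.3],
    [[0,0,0],[0,0,0],1],
    [[0,0,0],[0,0,0],1],
    [[0,0,0],[0,0,0],1],
    [[0,0,0],[0,0,0],1],
    [[0,0,0],[0,0,0],1]
  ]
}}

```text
time_s: 32.45
position: [0.6095, -0.0765, 0.019]
ee_rot: [0.986, 0.17, 0.0, -0.0]
ft_force: [0.2, 0.8, 1.7]
width: 0.0499
gripper_force: 40.0
```

{"method": "drive_tool", "body": {
  "deltas": [
    [[0,0,0],[0,0,0],1],
    [[0,0,0],[0,0,0],1]
  ]
}}

```text
time_s: 32.7
position: [0.6095, -0.0764, 0.019]
ee_rot: [0.986, 0.17, 0.0, -0.0]
ft_force: [-0.9, 1.2, 3.2]
width: 0.0501
gripper_force: 40.0
```

{"method": "drive_tool", "body": {
  "deltas": [
    [[0,0,-0.01],[0,0,0],1],
    [[0,0,-0.03],[0,0,0],1],
    [[0,0,-0.05],[0,0,0],1],
    [[0,0,-0.05],[0,0,0.0975],1],
    [[0,0,-0.02],[0,0,0.0975],1],
    [[0.006,-0.0372,0],[0,0,0],1],
    [[0.006,-0.0372,0],[0,0,0],1],
    [[0.006,-0.0372,0],[0,0,0],1],
    [[0.006,-0.0372,0],[0,0,0],1],
    [[0.006,-0.0372,0],[0,0,0],1],
    [[0,0,0],[0,0,0],1],
    [[0,0,0],[0,0,0],1]
  ]
}}

```text
time_s: 34.2
position: [0.6119, 0.1104, 0.1785]
ee_rot: [0.997, 0.073, -0.0, 0.001]
ft_force: [-0.2, -1.3, -2.9]
width: 0.0496
gripper_force: 40.0
```

{"method": "drive_tool", "body": {
  "deltas": [
    [[0,0,0.04],[0,0,0],1],
    [[0,0,0.05],[0,0,0],1],
    [[0,0,0.04],[0,0,0],1],
    [[0,0,0.02],[0,0,0],1],
    [[0,0,0.006],[0,0,0],1],
    [[0,0,0],[0,0,0],1],
    [[0,0,0],[0,0,0],1]
  ]
}}

```text
time_s: 35.08
position: [0.6134, 0.1119, 0.0244]
ee_rot: [0.997, 0.073, 0.001, -0.0]
ft_force: [-0.4, 0.7, -3.5]
width: 0.0498
gripper_force: 40.0
```

{"method": "drive_tool", "body": {
  "deltas": [
    [[0,0,0.002],[0,0,0],1],
    [[0,0,0],[0,0,0],1]
  ]
}}

```text
time_s: 35.33
position: [0.6123, 0.1116, 0.0212]
ee_rot: [0.997, 0.073, 0.0, 0.0]
ft_force: [-0.9, -1.3, -3.4]
width: 0.0501
gripper_force: 40.0
```

{"method": "drive_tool", "body": {
  "deltas": [
    [[0,0,0.0015],[0,0,0],1],
    [[0,0,0],[0,0,0],1]
  ]
}}

```text
time_s: 35.58
position: [0.612, 0.1116, 0.0192]
ee_rot: [0.997, 0.073, -0.0, 0.0]
ft_force: [-0.8, -0.5, -3.2]
width: 0.0497
gripper_force: 40.0
```

{"method": "drive_tool", "body": {
  "deltas": [
    [[0,0,0.001],[0,0,0],1],
    [[0,0,0],[0,0,0],1]
  ]
}}

```text
time_s: 35.83
position: [0.6121, 0.1116, 0.019]
ee_rot: [0.997, 0.073, 0.0, 0.0]
ft_force: [-3.1, -1.4, 4.8]
width: 0.0501
gripper_force: 40.0
```

{"method": "drive_tool", "body": {
  "deltas": [
    [[0,0,0],[0,0,0],0.4],
    [[0,0,0],[0,0,0],0],
    [[0,0,0],[0,0,0],0],
    [[0,0,0],[0,0,0],0],
    [[0,0,0],[0,0,0],0],
    [[0,0,0],[0,0,0],0],
    [[0,0,-0.01],[0,0,0],0],
    [[0,0,-0.04],[0,0,0],0],
    [[0,0,-0.05],[0,0,0],0],
    [[0,0,-0.06],[0,0,0],0],
    [[0,0,-0.06],[0,0,0],0],
    [[0,0,0],[0,0,0],0]
  ]
}}

```text
time_s: 37.33
position: [0.6151, 0.1133, 0.2445]
ee_rot: [0.997, 0.073, 0.005, -0.001]
ft_force: [-0.7, 0.9, -0.3]
width: 0.0939
gripper_force: 0.0
```

{"method": "drive_tool", "body": {
  "deltas": [
    [[-0.0193,-0.0372,0],[0,0,0],0],
    [[-0.0193,-0.0372,0],[0,0,0],0],
    [[-0.0193,-0.0372,0],[0,0,0],0],
    [[-0.0193,-0.0372,0],[0,0,0],0],
    [[-0.0193,-0.0372,0],[0,0,0],0],
    [[0,0,0],[0,0,0],0],
    [[0,0,0],[0,0,0],0]
  ]
}}

```text
time_s: 38.2
position: [0.4897, 0.2806, 0.2377]
ee_rot: [0.997, 0.073, -0.0, 0.001]
ft_force: [0.4, 0.0, -0.6]
width: 0.0942
gripper_force: 0.0
```

```bash
python3 snap.py w11
python3 - <<'E'
from meas import *
jobs['cylmat']=(.077,.1,.084,(.49,.282),.06,grey)
jobs['cube2']=(.054,.07,.06,(.611,.112),.06,grey)
run(['w11'],['cylmat','cube2','sq','flask'])
E
```

```text
38.2 [0.4897 0.2806 0.2377] [[0.9894, 0.145, -0.0004], [0.145, -0.9894, -0.0014], [-0.0006, 0.0014, -1.0]] [-0.16  0.53 -0.63  1.71  0.36  1.02 -2.34]
[[-0.0, 0.9593, 0.2825, 0.0826], [1.0, 0.0001, -0.0002, 0.001], [-0.0003, 0.2825, -0.9593, -0.1787], [0.0, 0.0, 0.0, 1.0]] cam at [0.572 0.292 0.416] 337.54025156874656
cylmat w11 c=(490.4,280.6) 47.6x46.9 a=-81.7 zmed 0.0834 circ (490.4,280.6) r24.4 mean [490.6 280.8]
cube2 w11 c=(610.1,112.6) 51.9x48.6 a=-81.7 zmed 0.0595 circ (610.5,112.0) r34.5 mean [610.7 112. ]
sq w11 c=(610.5,115.1) 90.1x88.0 a=-81.7 zmed 0.0096 circ (610.9,114.9) r61.5 mean [611.4 126.2]
```

{"method": "drive_tool", "body": {
  "deltas": [
    [[0,0,0.05],[0,0,0],0],
    [[0,0,0.05],[0,0,0],0],
    [[0,0,0.05],[0,0,0],0],
    [[0,0,0.035],[0,0,0],0],
    [[0,0,0.015],[0,0,0],0],
    [[0,0,0.0055],[0,0,0],0],
    [[0,0,0],[0,0,0],0.3],
    [[0,0,0],[0,0,0],1],
    [[0,0,0],[0,0,0],1],
    [[0,0,0],[0,0,0],1],
    [[0,0,0],[0,0,0],1],
    [[0,0,0],[0,0,0],1]
  ]
}}

```text
time_s: 39.75
position: [0.4898, 0.2817, 0.0331]
ee_rot: [0.997, 0.073, 0.0, -0.0]
ft_force: [0.0, -0.4, 2.1]
width: 0.0495
gripper_force: 40.0
```

{"method": "drive_tool", "body": {
  "deltas": [
    [[0,0,0],[0,0,0],1],
    [[0,0,0],[0,0,0],1]
  ]
}}

```text
time_s: 40.0
position: [0.4898, 0.2817, 0.0331]
ee_rot: [0.997, 0.073, 0.0, -0.0]
ft_force: [-0.3, -0.8, 5.7]
width: 0.0499
gripper_force: 40.0
```

{"method": "drive_tool", "body": {
  "deltas": [
    [[0,0,-0.01],[0,0,0],1],
    [[0,0,-0.04],[0,0,0],1],
    [[0,0,-0.05],[0,0,0],1],
    [[0,0,-0.05],[0,0,0],1],
    [[0,0,-0.05],[0,0,0],1],
    [[0.0042,0.0234,0],[0,0,0],1],
    [[0.0083,0.0468,0],[0,0,0],1],
    [[0.0083,0.0468,0],[0,0,0],1],
    [[0.0083,0.0468,0],[0,0,0],1],
    [[0.0083,0.0468,0],[0,0,0],1],
    [[0.0083,0.0468,0],[0,0,0],1],
    [[0.0083,0.0468,0],[0,0,0],1]
  ]
}}

```text
time_s: 41.5
position: [0.5867, -0.0132, 0.2324]
ee_rot: [0.997, 0.073, -0.001, -0.0]
ft_force: [0.6, 0.4, -3.7]
width: 0.05
gripper_force: 40.0
```

{"method": "drive_tool", "body": {
  "deltas": [
    [[0.0083,0.0468,0],[0,0,0],1],
    [[0.0042,0.0234,0],[0,0,0],1],
    [[0,0,0],[0,0,0],1],
    [[0,0,0],[0,0,0],1]
  ]
}}

```text
time_s: 42.0
position: [0.6089, -0.0775, 0.2325]
ee_rot: [0.997, 0.074, -0.001, -0.001]
ft_force: [0.0, -0.2, -4.5]
width: 0.0498
gripper_force: 40.0
```

{"method": "drive_tool", "body": {
  "deltas": [
    [[0,0,0.04],[0,0,0],1],
    [[0,0,0.05],[0,0,0],1],
    [[0,0,0.05],[0,0,0],1],
    [[0,0,0.035],[0,0,0],1],
    [[0,0,0.013],[0,0,0],1],
    [[0,0,0],[0,0,0],1],
    [[0,0,0],[0,0,0],1]
  ]
}}

```text
time_s: 42.88
position: [0.6113, -0.0786, 0.0466]
ee_rot: [0.997, 0.073, 0.002, 0.0]
ft_force: [0.1, -1.0, -3.6]
width: 0.0498
gripper_force: 40.0
```

{"method": "drive_tool", "body": {
  "deltas": [
    [[0,0,0.003],[0,0,0],1],
    [[0,0,0.0015],[0,0,0],1],
    [[0,0,0],[0,0,0],1]
  ]
}}

```text
time_s: 43.25
position: [0.6098, -0.0793, 0.0404]
ee_rot: [0.997, 0.073, 0.0, 0.0]
ft_force: [0.3, -0.7, -4.0]
width: 0.0497
gripper_force: 40.0
```

{"method": "drive_tool", "body": {
  "deltas": [
    [[0,0,0.0012],[0,0,0],1],
    [[0,0,0],[0,0,0],1]
  ]
}}

```text
time_s: 43.5
position: [0.6099, -0.0792, 0.0391]
ee_rot: [0.997, 0.073, 0.0, 0.0]
ft_force: [-0.6, -0.3, -4.2]
width: 0.0498
gripper_force: 40.0
```

{"method": "drive_tool", "body": {
  "deltas": [
    [[0,0,0.001],[0,0,0],1],
    [[0,0,0],[0,0,0],1]
  ]
}}

```text
time_s: 43.75
position: [0.6099, -0.0792, 0.0391]
ee_rot: [0.997, 0.073, 0.0, 0.0]
ft_force: [-2.2, -0.4, 5.4]
width: 0.0497
gripper_force: 40.0
```

{"method": "drive_tool", "body": {
  "deltas": [
    [[0,0,0],[0,0,0],0.4],
    [[0,0,0],[0,0,0],0],
    [[0,0,0],[0,0,0],0],
    [[0,0,0],[0,0,0],0],
    [[0,0,0],[0,0,0],0],
    [[0,0,0],[0,0,0],0],
    [[0,0,-0.01],[0,0,0],0],
    [[0,0,-0.04],[0,0,0],0],
    [[0,0,-0.05],[0,0,0],0],
    [[0,0,-0.05],[0,0,0],0],
    [[0,0,-0.05],[0,0,0],0],
    [[0,0,-0.05],[0,0,0],0]
  ]
}}

```text
time_s: 45.25
position: [0.6095, -0.079, 0.2907]
ee_rot: [0.997, 0.073, 0.0, 0.0]
ft_force: [0.5, -0.6, -0.2]
width: 0.0939
gripper_force: 0.0
```

{"method": "drive_tool", "body": {
  "deltas": [
    [[-0.02,-0.01,-0.03],[0,0,0],0],
    [[-0.03,-0.01,-0.03],[0,0,0],0],
    [[-0.03,-0.01,-0.03],[0,0,0],0],
    [[-0.03,-0.01,-0.03],[0,0,0],0],
    [[0,0,0],[0,0,0],0],
    [[0,0,0],[0,0,0],0]
  ]
}}

```text
time_s: 46.0
position: [0.4952, -0.056, 0.4079]
ee_rot: [0.997, 0.073, 0.0, 0.0]
ft_force: [0.3, 0.4, -1.3]
width: 0.0944
gripper_force: 0.0
```

```bash
python3 snap.py w12
python3 - <<'E'
from meas import *
jobs['cylR']=(.083,.1,.09,(.61,-.079),.06,grey)
jobs['cube2']=(.054,.07,.06,(.611,.112),.06,grey)
jobs['blk2']=(.044,.06,.05,(.42,-.015),.07,grey)
jobs['beam2']=(.083,.1,.09,(.446,-.325),.1,grey)
run(['w12'],['cylR','rnd','cube2','sq','blk2','obl','flask','beam2','rig'])
E
```

```text
46.0 [ 0.4952 -0.056   0.4079] [[0.9895, 0.1449, 0.0003], [0.1449, -0.9895, -0.0006], [0.0002, 0.0006, -1.0]] [ 0.58  0.29 -0.71  1.58  0.19  1.34 -1.58]
[[-0.0, 0.9593, 0.2825, 0.0826], [1.0, 0.0001, -0.0002, 0.001], [-0.0003, 0.2825, -0.9593, -0.1787], [0.0, 0.0, 0.0, 1.0]] cam at [ 0.577 -0.045  0.587] 337.54025156874656
cylR w12 c=(609.1,-80.0) 48.8x48.6 a=-81.2 zmed 0.0895 circ (608.6,-80.2) r24.8 mean [608.9 -80.3]
rnd w12 c=(609.8,-80.6) 87.4x87.1 a=-81.7 zmed 0.0097 circ (609.6,-80.1) r44.4 mean [608.1 -76.1]
cube2 w12 c=(610.1,109.0) 50.9x48.5 a=-81.7 zmed 0.0595 circ (610.3,109.2) r34.1 mean [610.5 109.4]
sq w12 c=(610.6,111.2) 89.2x87.5 a=-81.7 zmed 0.0096 circ (611.4,111.4) r61.1 mean [611.5 105. ]
blk2 w12 c=(421.0,-16.0) 80.3x40.1 a=17.5 zmed 0.0494 circ (421.2,-15.7) r43.1 mean [421.6 -15.7]
obl w12 c=(422.2,-14.7) 122.2x73.4 a=17.7 zmed 0.0095 circ (422.1,-14.7) r69.4 mean [432.8 -14. ]
flask w12 c=(422.0,148.9) 33.4x29.6 a=-81.7 zmed 0.1194 circ (422.8,149.0) r17.2 mean [422.2 149.6]
beam2 w12 c=(447.8,-324.1) 159.1x43.3 a=-22.6 zmed 0.0894 circ (447.6,-324.8) r81.1 mean [ 450.2 -325.8]
rig w12 c=(452.4,-308.1) 158.4x38.9 a=-22.5 zmed 0.0134 circ (451.9,-309.2) r80.7 mean [ 455.5 -308.1]
```

View pics/w12.png

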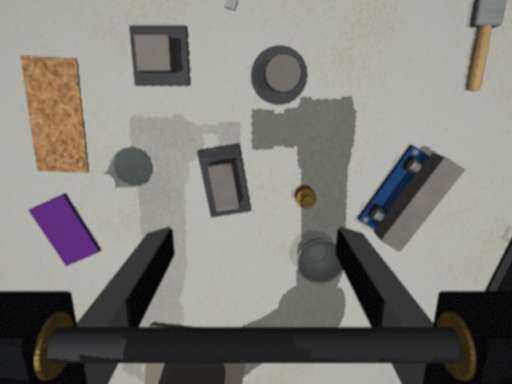

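w12 shows everything in place: cube on square (160,55), cylinder on round (280,73), block on oblong (224,180), beam on the rig (415,200), mat empty (55,113), and the flask unmoved (132,167). All offsets measure under 3 mm.

```bash
python3 -c "
from rig import r
print(r.job_done())"
```

```text
the job is handed in; nothing more can be done
None
```

The job is handed in at 46 s of the 128 s: the beam lies across both rollers, and the cube, cylinder and block each stand on their own plate, all within 3 mm of centre and lined up by the last camera check, with the flask unmoved; the hand-in call returned no verdict.

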